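Line up the maquettes by height

TASK

Line up the four small maquettes on the display board in order of height, one upright in the middle of each cork tile, with the tallest at the end of the row by the blue block and the shortest at the other end. Do not knock any of them over, and leave the pencil jar where it is.

Things in the scene. Friction and masses are not known exactly. Their poses are not given: they have to be found in the camera images.
- black_torso: Small black stone torso with a neck, on a pale wooden base: the tallest of the four maquettes. Loose, about 360 g. Origin at the centre of the underside of its square base (44 x 44 x 12 mm), z up. Turned figure, round about z; total height 136 mm; from 94 to 125 mm above the origin it is a plain upright cylinder 34 mm across, good to grip from above from any side.
- white_torso: Small white plaster torso on a dark wooden base: the second tallest. Loose, about 280 g. Origin at the centre of the underside of its square base (44 x 44 x 12 mm), z up. Turned figure, round about z; total height 114 mm; from 74 to 106 mm above the origin it is a plain upright cylinder 32 mm across, good to grip from above from any side.
- terracotta_torso: Small terracotta (orange-brown) torso on a white base: the third in height. Loose, about 220 g. Origin at the centre of the underside of its square base (44 x 44 x 12 mm), z up. Turned figure, round about z; total height 92 mm; from 58 to 86 mm above the origin it is a plain upright cylinder 34 mm across, good to grip from above from any side.
- brass_torso: Small brass (golden) figure on a brown wooden base: the shortest. Loose, about 200 g. Origin at the centre of the underside of its square base (44 x 44 x 12 mm), z up. Turned figure, round about z; total height 70 mm; from 30 to 62 mm above the origin it is a plain upright cylinder 32 mm across, good to grip from above from any side.
- tile1: Fixed cork tile, 62 x 62 x 4 mm, on the dark display board, leftmost (seen from the robot; +y end) of a row of four. Origin at the centre of its underside; its top, 4 mm higher, is 18 mm above the table. Its y axis runs along the row towards tile1's end; tile centres are 88 mm apart. The board (90 x 460 mm) has its top 14 mm above the table.
- tile2: Fixed cork tile, 62 x 62 x 4 mm, on the dark display board, second from the left of a row of four. Origin at the centre of its underside; its top, 4 mm higher, is 18 mm above the table. Its y axis runs along the row towards tile1's end; tile centres are 88 mm apart. The board (90 x 460 mm) has its top 14 mm above the table.
- tile3: Fixed cork tile, 62 x 62 x 4 mm, on the dark display board, third from the left of a row of four. Origin at the centre of its underside; its top, 4 mm higher, is 18 mm above the table. Its y axis runs along the row towards tile1's end; tile centres are 88 mm apart. The board (90 x 460 mm) has its top 14 mm above the table.
- tile4: Fixed cork tile, 62 x 62 x 4 mm, on the dark display board, rightmost (-y end) of a row of four. Origin at the centre of its underside; its top, 4 mm higher, is 18 mm above the table. Its y axis runs along the row towards tile1's end; tile centres are 88 mm apart. The board (90 x 460 mm) has its top 14 mm above the table.
- blue_block: Fixed blue end block, 70 mm across the board, 26 mm along it, 35 mm high, standing at one end of the display board, 78 mm from the centre of the nearest tile. Origin at the centre of its underside. It may be at either end; it marks the end where the tallest maquette belongs. The other end has a like block in white (not listed).
- pencil_jar: Bystander: clear jar of coloured pencils, 72 mm across, 80 mm high, pencils up to 165 mm above the table. Origin at the centre of its underside. To be left where it is. (Not listed: a flat stone, 24 mm high, some 0.4 m to the right of the robot's midline, and a glue stick, 90 mm high, some 0.15 m beyond the board.)
Not all that is in view belongs to the job. What is shaped like the terracotta_torso but green is not meant.

How it is judged:
By the outcome, as a careful person would: the job done as asked, in the order asked, and still so for the second after the job is handed in, with the robot touching nothing.
It also fails if it takes over 109 s, if anything falls off the work surface, if the arm or the gripper's body presses on something with over 40 N, if the wrist force passes 120 N, or if a joint passes its speed limit or range.

ROBOT

A 7-joint arm with a two-finger parallel gripper is mounted at the origin on the work surface. World frame = base frame: x ahead of the robot, y to its left, z up, the work surface at z = 0. Lengths are in m, angles in degrees, forces in N, time in s.
With the tool pointing down it reaches from about 0.4 to 0.85 m from the base axis. Payload 4.5 kg.
Tool frame: the origin (TCP) lies midway between the tips of the shut fingers; the grasp point (between the pads) lies 19 mm behind it; z points along the fingers, y is the direction in which the jaws open and shut (so a half turn about z gives the same grasp; the last joint's range is limited). The gripper opens to 88 mm and grips with 3 to 60 N. Pads are 18 mm wide; open, the fingers measure 123 mm over their backs; the gripper's body (75 mm by 187 mm) begins 45 mm behind the grasp point.
Start: joints at [-64.527, 39.483, -11.15, 89.685, 9.013, 51.709, -12.324], TCP at [0.25, 0.573, 0.239] pointing down, gripper open.
Joint ranges: [-172.22, 172.22], [-26.19, 119.32], [-84.43, 86.54], [7.71, 146.69], [-57.33, 237.33], [2.42, 119.75], [-152.13, 152.13]. Speed limits (degrees/s): [147.25, 147.25, 180, 180, 180, 180, 180].

INTERFACE

Orientations are given as a 3x3 rotation matrix whose columns are the frame's x, y, z axes.
In Python, from plant import env, imaging gives the robot as it stands.
- The arm moves only by the tool move_arm, never from a script. Its arguments are lists of equal length, an entry for each row: "offset": the shift along the tool's x, y, z in mm, a list of three; "twist": the turn about the tool's z in degrees; "gripper": the closure, from -1 (fully open) to 1 (shut). A call has 1 to 8 rows; each row is the pose to reach, as a shift and turn from the pose measured when the call began, along the tool's axes at that moment; what a row does not reach only later rows make up. A row lasts 1/10 s, in which the tool goes at most 50 mm and 8.59 degrees, less where a joint would pass 70% of its speed; a pose out of reach is approached as far as the arm can. A call with a gripper value outside its range is refused whole. The fingers move at their own pace and stop on an object; the grip force is fixed at half the most. Time passes only in rows, so rows that repeat a pose let the fingers close. It gives the time, the measured TCP pose, the force and the opening at its end, in the units of the state.
- env.observe(): the state, without advancing time (a new reading comes with each control period).
- imaging.read_camera(name): name is "scene" or "side" or "wrist"; returns the picture (400x640x3 uint8, red, green, blue); there is no depth.
- imaging.camera_params(name): a dict with "intrinsics" (3x3 intrinsics, pixels), "k1" (the pictures are not rectified: a ray, as slopes to the right and down, at radius r is drawn at 1 + k1 r^2 times it, then the intrinsics apply), "extrinsics" (4x4, takes a point from camera to world coordinates). Camera axes: x right, y down, z forward; pixel columns grow to the right and rows downward; lengths in m; the calibration is good to about 2 mm. A picture is of the moment at which its call begins: read the wrist's pose just before it. camera_params takes no time and is no camera call; for the wrist camera it gives the pose at the moment of the call.
- env.sign_off(): hands the job in, once; it reports no verdict.
The state is a dict: "time_s": time; "joints": joint angles; "joint_vel": joint speeds; "joint_efforts": joint torques, N m; "ee_pos": TCP position; "tcp_rot": TCP orientation; "wrist_force": force on the tool from outside, world axes, zero at the start; "torque": the same for the moment, N m; "opening": opening from 0.0 (shut) to 1.0 (fully open).
Only numpy, scipy, OpenCV 4.12 (cv2) and the standard library are available. Lean on these libraries where they do the work, as an engineer would, in place of code of your own. Each camera call takes 0.05 s, during which the arm holds its last target.

## Working session

There is one attempt and no reset: what is moved stays moved. The work goes in short steps, Python scripts to look and compute and a tool call to move; the robot and the scene stay as the last step left them, time stands still between calls to the robot, and variables do not carry over. Pictures are saved under pics/ and viewed, and the job is handed in when it is done.

Besides the shell and the picture viewer there is one more tool, called after "Request:" as a command line: name --pt "numbers of a row" for each row, then --argument value for the rest. move_arm: Moves the arm, as the interface text tells. Its arguments: {"type":"object","properties":{"offset":{"type":"array"},"twist":{"type":"array"},"gripper":{"type":"array"}},"required":["offset","twist","gripper"]}

```bash
ls; mkdir -p pics; python3 - <<'E'
from plant import env, imaging
import cv2
s=env.observe(); print(s['time_s'],s['ee_pos'],s['tcp_rot'],s['opening'],s['wrist_force'])
for n in ['scene','side']:
    im=imaging.read_camera(n); cv2.imwrite(f'pics/{n}0.png',im[:,:,::-1]); p=imaging.camera_params(n); print(n,p)
E
```

```text
pics
0.0 [0.24941151 0.57241216 0.23792146] [[-9.16824944e-01  3.99288996e-01 -5.65146036e-04]
 [ 3.99289365e-01  9.16823391e-01 -1.69521440e-03]
 [-1.58741351e-04 -1.77987165e-03 -9.99998403e-01]] 0.9958604051115992 [-0.28698668  0.01978023 -0.35548102]
scene {'intrinsics': array([[401.12687753,   0.        , 320.51172628],
       [  0.        , 401.12687753, 200.46406007],
       [  0.        ,   0.        ,   1.        ]]), 'k1': -0.03686181474499203, 'extrinsics': array([[ 0.86591046,  0.30647547, -0.39531235,  0.93562638],
       [ 0.49985456, -0.50085886,  0.7066016 , -0.63269671],
       [ 0.01856037, -0.8094524 , -0.58689209,  0.65466061],
       [ 0.        ,  0.        ,  0.        ,  1.        ]])}
side {'intrinsics': array([[438.14553411,   0.        , 316.27900565],
       [  0.        , 438.14553411, 197.2742835 ],
       [  0.        ,   0.        ,   1.        ]]), 'k1': -0.04859338699374556, 'extrinsics': array([[ 0.83843084, -0.42481027,  0.34142343,  0.08831074],
       [-0.54495185, -0.66244604,  0.51399681, -0.55341325],
       [ 0.00782347, -0.61701011, -0.78691633,  1.01301757],
       [ 0.        ,  0.        ,  0.        ,  1.        ]])}
```

View pics/scene0.png

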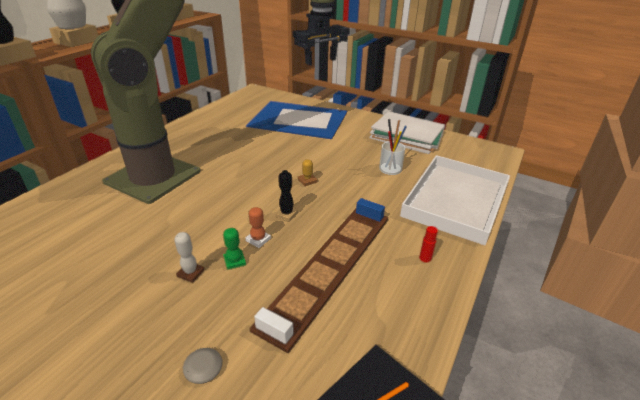

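View pics/side0.png

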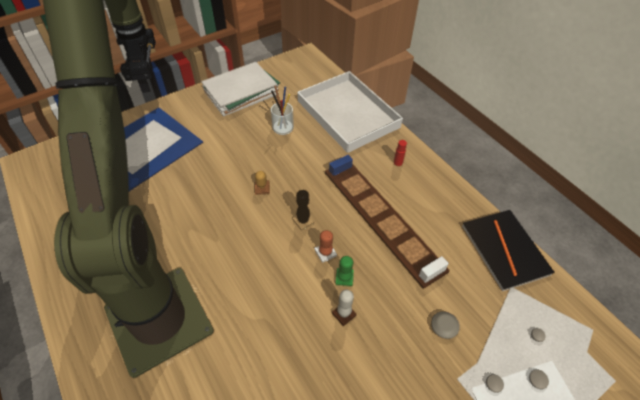

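The scene picture shows the blue block at (371,210) in scene and (341,165) in side. It is at the +y end, so tile1 gets the black torso. White is at (186,255), green decoy (233,247), terracotta (257,226), black (286,192) and brass (308,172).

```bash
cat > h.py <<'E'
import numpy as np, cv2
from scipy.optimize import least_squares
def proj(p,P):
    P=np.atleast_2d(P); E=p['extrinsics']; c=(P-E[:3,3])@E[:3,:3]; s=c[:,:2]/c[:,2:]; r2=(s**2).sum(1,keepdims=True)
    s=s*(1+p['k1']*r2); K=p['intrinsics']; return s*[K[0,0],K[1,1]]+[K[0,2],K[1,2]]
def unproj(p,uv,z):
    K=p['intrinsics']; uv=np.atleast_2d(np.array(uv,float)); d=(uv-[K[0,2],K[1,2]])/[K[0,0],K[1,1]]; s=d.copy()
    for _ in range(20): s=d/(1+p['k1']*(s**2).sum(1,keepdims=True))
    E=p['extrinsics']; r=np.c_[s,np.ones(len(s))]@E[:3,:3].T
    return E[:3,3]+r*((z-E[2,3])/r[:,2])[:,None]
E
python3 - <<'E'
import cv2
a=cv2.imread('pics/scene0.png'); b=cv2.imread('pics/side0.png')
cv2.imwrite('pics/c1.png',cv2.resize(a[150:290,170:330],None,fx=5,fy=4.28*5/5,interpolation=cv2.INTER_CUBIC)[:600,:800])
cv2.imwrite('pics/c2.png',cv2.resize(a[190:350,245:395],(750,600) if 0 else (600,600),interpolation=cv2.INTER_CUBIC))
cv2.imwrite('pics/c3.png',cv2.resize(b[160:330,245:365],(424,600),interpolation=cv2.INTER_CUBIC))
E
```

```text
(no output)
```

View pics/c1.png

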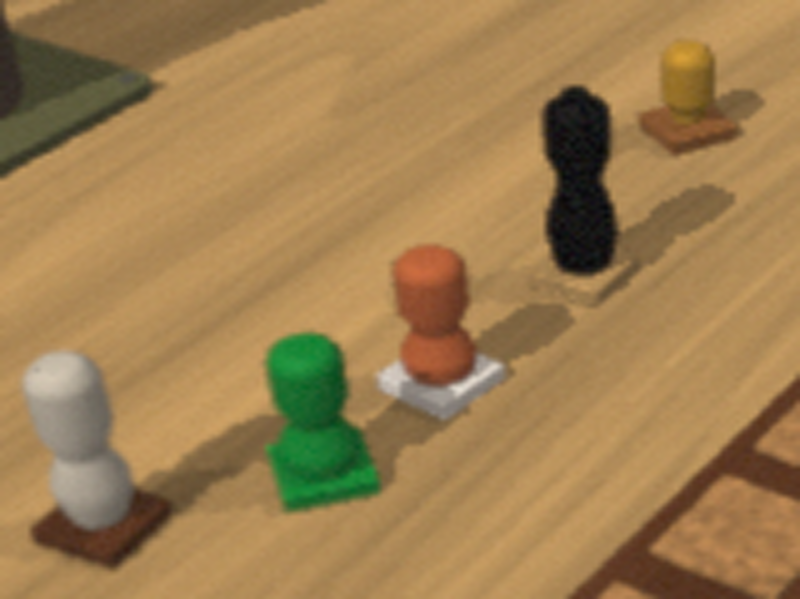

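View pics/c3.png

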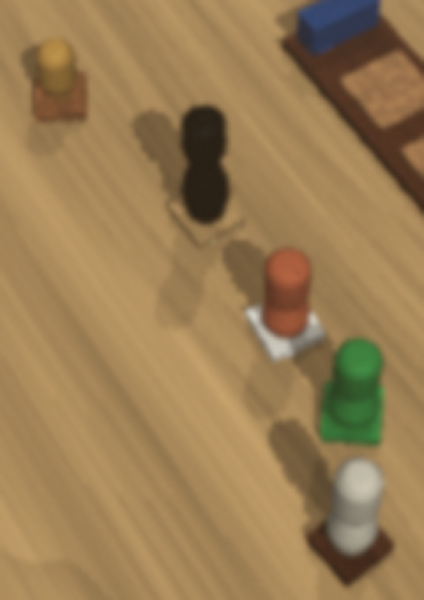

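```bash
cat > fit.py <<'E'
from h import *
from plant import imaging
P={n:imaging.camera_params(n) for n in('scene','side')}
I={n:cv2.imread(f'pics/{n}0.png') for n in P}
D={'black':(.034,.094,.125,(286,180),(303,200)),'white':(.032,.074,.106,(184,245),(346,298)),'terra':(.034,.058,.086,(256,216),(326,238)),'brass':(.032,.030,.062,(307,167),(260,178))}
def mask(im,k):
    h=cv2.cvtColor(im,cv2.COLOR_BGR2HSV).astype(int); H,S,V=h[...,0],h[...,1],h[...,2]
    if k=='black': return V<75
    if k=='white': return (S<70)&(V>95)
    if k=='terra': return (H<=10)&(S>130)&(V>90)
    if k=='brass': return (H>=17)&(H<26)&(S>165)
def hull(p,x,y,d,z0,z1):
    t=np.linspace(0,2*np.pi,60,endpoint=False); c=np.c_[x+d/2*np.cos(t),y+d/2*np.sin(t)]
    return proj(p,np.r_[np.c_[c,0*t+z0],np.c_[c,0*t+z1]])
if __name__=='__main__':
  T={k:(.4,.2) for k in D}
  for k,(d,z0,z1,a,b) in D.items():
    pts={'scene':a,'side':b}
    x0=np.mean([unproj(P[n],pts[n],(z0+z1)/2)[0,:2] for n in P],0)
    obs={}
    for n in P:
        m=mask(I[n],k).astype(np.uint8); u,v=pts[n]; w=np.zeros_like(m); w[v-25:v+40,u-18:u+18]=1; m*=w
        nl,lab,st,ce=cv2.connectedComponentsWithStats(m); l=lab[v,u]; obs[n]=lab==l; print(k,n,l,st[l])
    def res(q):
        r=[]
        for n in P:
            a=proj(P[n],[[*q,z0+.004],[*q,z1-.004]]); 
            for s in np.linspace(0,1,7):
                c=a[0]*(1-s)+a[1]*s; dirn=a[1]-a[0]; nrm=np.array([-dirn[1],dirn[0]])/np.linalg.norm(dirn)
                tt=np.arange(-14,14,.1); sm=cv2.remap(obs[n].astype(np.float32),(c[0]+tt*nrm[0]).astype(np.float32)[None],(c[1]+tt*nrm[1]).astype(np.float32)[None],1)[0]>.5
                r.append(tt[sm].mean() if sm.any() else 10)
        return np.array(r)
    o=least_squares(res,x0,diff_step=2e-3); print(k,x0.round(4),o.x.round(4),o.fun.round(1))
  for n in P: 
    im=cv2.resize(I[n],None,fx=5,fy=5,interpolation=cv2.INTER_CUBIC)
E
python3 fit.py; python3 - <<'E'
import cv2
E
```

```text
black scene 1 [279 170  15  44 482]
black side 1 [296 190  13  33 340]
black [0.4491 0.0509] [0.448  0.0551] [-0.1 -0.1 -0.   0.   0.1  0.1 -0.2  0.  -0.1  0.2 -0.1 -0.1 -0.1 -0.1]
white scene 1 [175 232  21  42 554]
white side 1 [338 290  16  27 315]
white [ 0.3899 -0.2338] [ 0.3856 -0.2325] [ 0.  -0.1 -0.3  0.1 -0.1 -0.2  0.1  0.   0.3  0.  -0.3 -0.  -0.1  0.1]
terra scene 1 [249 208  16  32 360]
terra side 1 [320 231  12  24 245]
terra [ 0.4455 -0.0631] [ 0.4446 -0.0643] [ 0.   0.  -0.   0.4  0.1 -0.2 -0.3  0.   0.   0.  -0.1 -0.1 -0.1 -0.2]
brass scene 1 [303 160  10  19 156]
brass side 0 [     0      0    640    400 256000]
brass [0.4089 0.2249] [0.409  0.2238] [-0.1 -0.1 -0.1 -0.1 -0.1  0.1  0.4 -0.1 -0.1 -0.1 -0.1 -0.1 -0.1 -0.1]
```

View pics/c2.png

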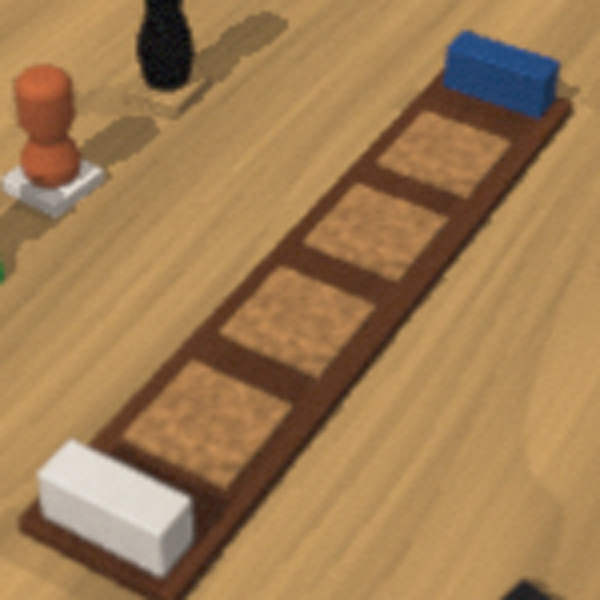

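```bash
cat > board.py <<'E'
from h import *
from plant import imaging
p=imaging.camera_params('scene'); ps=imaging.camera_params('side')
C=np.array([[433,112],[508,150],[460,197],[377,152],[364,184],[447,224],[398,280],[303,230],[287,267],[374,303],[316,375],[220,328],[203,362],[291,408],[222,488],[122,430]],float)
uv=(C+.5)/[4,3.75]-.5+[245,190]
L=[]
for i in range(4):
    for sx,sy in((-1,1),(1,1),(1,-1),(-1,-1)): L.append([sx*.031,sy*.031+(1.5-i)*.088])
L=np.array(L)
def W(q,l,z): c,s=np.cos(q[2]),np.sin(q[2]); return np.c_[q[0]+c*l[:,0]-s*l[:,1],q[1]+s*l[:,0]+c*l[:,1],0*l[:,0]+z]
f=lambda q:(proj(p,W(q,L,.018))-uv).ravel()
o=least_squares(f,[.6,0,0]); print(o.x,np.rad2deg(o.x[2]),np.abs(o.fun).mean(),np.abs(o.fun).max())
T=W(o.x,np.c_[np.zeros(4),(1.5-np.arange(4))*.088],.018); print(T.round(4))
im=cv2.imread('pics/side0.png'); S=4; im=im[150:300,320:460]; im=cv2.resize(im,None,fx=S,fy=S,interpolation=cv2.INTER_CUBIC)
q=((proj(ps,W(o.x,L,.018))-[320,150]+.5)*S-.5).round().astype(int).reshape(4,1,4,2)
for a in q: cv2.polylines(im,[a[0]],True,(0,255,0),1)
cv2.imwrite('pics/b_side.png',im)
E
python3 board.py
```

```text
[ 0.64136247 -0.05889876 -0.02357731] -1.3508805432777755 1.0067339092564085 2.9697343509783423
[[ 0.6445  0.0731  0.018 ]
 [ 0.6424 -0.0149  0.018 ]
 [ 0.6403 -0.1029  0.018 ]
 [ 0.6383 -0.1909  0.018 ]]
```

View pics/b_side.png

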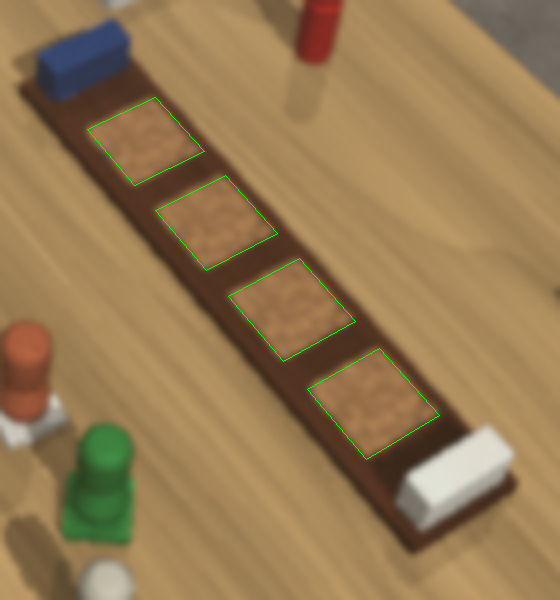

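Request:
move_arm --pt "-286 -255 -10" --pt "-286 -255 -10" --pt "-286 -255 -10" --pt "-286 -255 -10" --pt "-286 -255 -10" --pt "-286 -255 -10" --pt "-286 -255 -10" --pt "-286 -255 -10" --twist '[66.5,66.5,66.5,66.5,66.5,66.5,66.5,66.5]' --gripper '[-1,-1,-1,-1,-1,-1,-1,-1]'

```text
time_s: 0.9
ee_pos: [0.4107, 0.2207, 0.2485]
tcp_rot: [[0.01, 1.0, -0.001], [1.0, -0.01, -0.003], [-0.003, -0.0, -1.0]]
wrist_force: [0.6, -0.2, 0.1]
opening: 1.0
```

```bash
cat > snap.py <<'E'
import sys,json
from h import *
from plant import env, imaging
def snap(tag,n='wrist'):
    s=env.observe(); p=imaging.camera_params(n); im=imaging.read_camera(n)
    cv2.imwrite(f'pics/{tag}.png',im[:,:,::-1]); np.savez(f'pics/{tag}.npz',**p)
    print(s['time_s'],s['ee_pos'].round(4),s['joints'].round(0),s['wrist_force'].round(1)); return s,p
if __name__=='__main__':
    s,p=snap(sys.argv[1],*sys.argv[2:]); print(p['extrinsics'].round(3),p['intrinsics'][0,0],p['k1'])
E
python3 snap.py w1
```

```text
0.9 [0.4107 0.2207 0.2485] [-38.  27.   6. 116.  -4.  37. -30.] [ 0.6 -0.2  0.1]
[[ 1.    -0.008 -0.003  0.411]
 [-0.008 -0.96  -0.281  0.294]
 [-0.     0.281 -0.96   0.394]
 [ 0.     0.     0.     1.   ]] 311.8141806976899 -0.04078251295503774
```

View pics/w1.png

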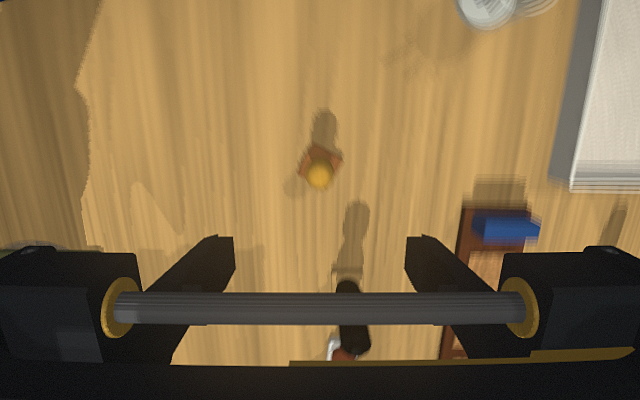

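```bash
python3 snap.py w2; python3 - <<'E'
from h import *
p=dict(np.load('pics/w2.npz'))
print(unproj(p,[[319,172]],.06), proj(p,[[.409,.224,.06],[.411,.2207,.23]]))
a=cv2.imread('pics/w2.png')[110:230,240:400]; cv2.imwrite('pics/w2c.png',cv2.resize(a,None,fx=5,fy=5,interpolation=cv2.INTER_CUBIC))
E
```

```text
0.95 [0.4129 0.2156 0.2487] [-38.  27.   6. 116.  -4.  37. -30.] [ 0.8 -3.8  0. ]
[[ 1.    -0.019 -0.004  0.414]
 [-0.019 -0.959 -0.284  0.289]
 [ 0.001  0.284 -0.959  0.394]
 [ 0.     0.     0.     1.   ]] 311.8141806976899 -0.04078251295503774
[[0.41295495 0.21972919 0.06      ]] [[315.28455356 168.21117749]
 [315.56584816 231.60173913]]
```

View pics/w2c.png

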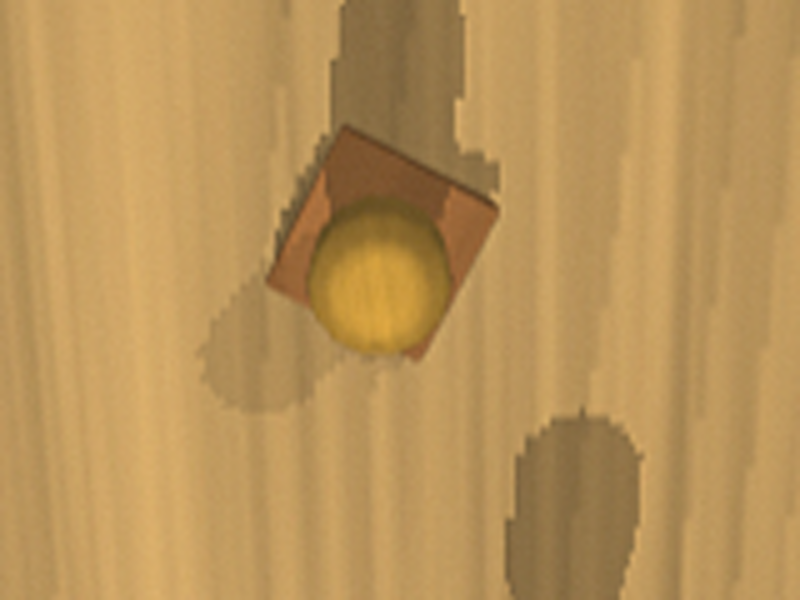

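```bash
python3 - <<'E'
from h import *
from plant import env
p=dict(np.load('pics/w2.npz'))
print(unproj(p,[[316,158.6]],.012),unproj(p,[[315.4,165.5]],.055))
c=np.array([[345,125],[498,210],[418,360],[268,285]]);c=(c+.5)/5-.5+[240,110]
u=unproj(p,c,.012);print(u,u.mean(0),np.linalg.norm(u-np.roll(u,1,0),axis=1))
print(env.observe()['ee_pos'])
P={k:dict() for k in()}
from plant import imaging
print('jar',unproj(imaging.camera_params('scene'),[391,168],0))
E
```

```text
[[0.40939991 0.22664664 0.012     ]] [[0.4091173  0.22605002 0.055     ]]
[[0.40111491 0.25598262 0.012     ]
 [0.43800424 0.23473475 0.012     ]
 [0.41781166 0.19736113 0.012     ]
 [0.3808828  0.2172166  0.012     ]] [0.4094534  0.22632377 0.012     ] [0.04372805 0.04257106 0.04247974 0.04192828]
[0.41172332 0.21894226 0.24856141]
jar [[0.59721959 0.42273841 0.        ]]
```

Request:
move_arm --pt "7 -2.4 40" --pt "7 -2.4 80" --pt "7 -2.4 110" --pt "7 -2.4 120" --pt "7 -2.4 120" --pt "7 -2.4 120" --twist '[0,0,0,0,0,0]' --gripper '[-1,-1,-1,-1,-1,-1]'

```text
time_s: 1.6
ee_pos: [0.4099, 0.226, 0.1293]
tcp_rot: [[0.011, 1.0, 0.001], [1.0, -0.011, -0.004], [-0.004, 0.001, -1.0]]
wrist_force: [-0.1, 0.3, 0.7]
opening: 0.997
```

```bash
python3 snap.py w3; python3 -c "
from plant import env;s=env.observe();print(s['ee_pos'],s['tcp_rot'].round(4))"
```

```text
1.6 [0.4099 0.226  0.1293] [-37.  39.   3. 122.  -6.  18. -29.] [-0.1  0.3  0.7]
[[ 1.    -0.01  -0.001  0.411]
 [-0.01  -0.959 -0.282  0.299]
 [ 0.002  0.282 -0.959  0.275]
 [ 0.     0.     0.     1.   ]] 311.8141806976899 -0.04078251295503774
[0.41015378 0.22607196 0.12968301] [[ 0.0116  0.9999  0.0022]
 [ 0.9999 -0.0116 -0.0035]
 [-0.0035  0.0023 -1.    ]]
```

View pics/w3.png

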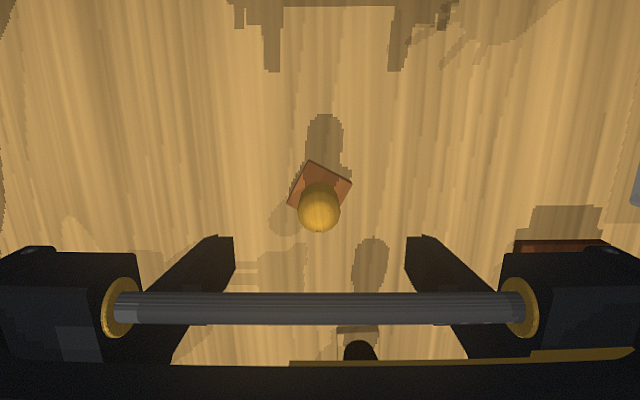

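The brass figure (319,208) is centred between the fingertips (235 and 405).

Request:
move_arm --pt "0 -0.6 40" --pt "0 -0.6 75" --pt "0 -0.6 95" --pt "0 -0.6 100" --pt "0 -0.6 100" --pt "0 -0.6 100" --pt "0 -0.6 100" --pt "0 -0.6 100" --twist '[0,0,0,0,0,0,0,0]' --gripper '[-1,-1,-1,-1,1,1,1,1]'

```text
time_s: 2.45
ee_pos: [0.4104, 0.2261, 0.0307]
tcp_rot: [[0.012, 1.0, 0.004], [1.0, -0.012, -0.002], [-0.002, 0.004, -1.0]]
wrist_force: [-0.1, 0.5, -0.2]
opening: 0.664
```

Request:
move_arm --pt "0 0 0" --pt "0 0 0" --pt "0 0 0" --pt "0 0 0" --twist '[0,0,0,0]' --gripper '[1,1,1,1]'

```text
time_s: 2.85
ee_pos: [0.4102, 0.2261, 0.0308]
tcp_rot: [[0.011, 1.0, 0.004], [1.0, -0.011, -0.003], [-0.002, 0.004, -1.0]]
wrist_force: [0.8, -0.0, 3.2]
opening: 0.352
```

Request:
move_arm --pt "0 0 -25" --pt "0 0 -70" --pt "0 0 -115" --pt "0 0 -155" --pt "-20 20 -160" --pt "-60 40 -160" --pt "-105 65 -160" --pt "-150 85 -160" --twist '[0,0,0,0,0,0,0,0]' --gripper '[1,1,1,1,1,1,1,1]'

```text
time_s: 3.65
ee_pos: [0.4933, 0.075, 0.1914]
tcp_rot: [[0.01, 1.0, 0.004], [1.0, -0.01, -0.002], [-0.002, 0.004, -1.0]]
wrist_force: [0.4, 1.1, -2.3]
opening: 0.347
```

Request:
move_arm --pt "-40 25 0" --pt "-80 48 0" --pt "-120 70 0" --pt "-160 93 0" --pt "-200 116 0" --pt "-235 132 0" --pt "-255 141 0" --pt "-262 145 0" --twist '[0,0,0,0,0,0,0,0]' --gripper '[1,1,1,1,1,1,1,1]'

```text
time_s: 4.45
ee_pos: [0.635, -0.1923, 0.1914]
tcp_rot: [[0.014, 1.0, 0.002], [1.0, -0.014, -0.004], [-0.004, 0.002, -1.0]]
wrist_force: [-0.9, 0.2, -2.6]
opening: 0.35
```

```bash
python3 snap.py w4;python3 snap.py w4b; python3 snap.py w5
```

```text
4.45 [ 0.635  -0.1923  0.1914] [13. 45. -0. 86.  1. 49. 12.] [-0.9  0.2 -2.6]
[[ 1.    -0.013 -0.001  0.636]
 [-0.013 -0.959 -0.282 -0.119]
 [ 0.002  0.282 -0.959  0.337]
 [ 0.     0.     0.     1.   ]] 311.8141806976899 -0.04078251295503774
4.5 [ 0.6354 -0.1914  0.1915] [13. 45. -0. 86.  1. 49. 12.] [ 1.4 -0.8 -2.2]
[[ 1.    -0.012 -0.001  0.636]
 [-0.012 -0.96  -0.281 -0.118]
 [ 0.003  0.281 -0.96   0.337]
 [ 0.     0.     0.     1.   ]] 311.8141806976899 -0.04078251295503774
4.55 [ 0.6351 -0.1889  0.1916] [13. 45. -0. 86.  0. 49. 12.] [ 0.4  0.2 -2.1]
[[ 1.    -0.01  -0.     0.636]
 [-0.01  -0.96  -0.28  -0.116]
 [ 0.002  0.28  -0.96   0.337]
 [ 0.     0.     0.     1.   ]] 311.8141806976899 -0.04078251295503774
```

View pics/w5.png

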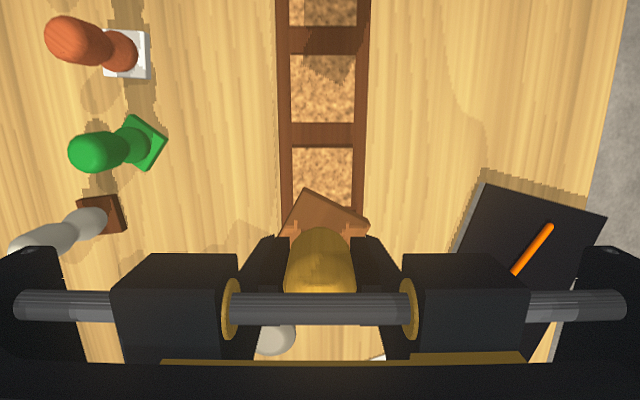

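```bash
cat > ov.py <<'E'
from h import *
import sys
def ov(tag,q,crop,S,out):
    p=dict(np.load(f'pics/{tag}.npz')); im=cv2.imread(f'pics/{tag}.png'); x0,y0,x1,y1=crop
    im=cv2.resize(im[y0:y1,x0:x1],None,fx=S,fy=S,interpolation=cv2.INTER_CUBIC)
    c,s=np.cos(q[2]),np.sin(q[2]); R=np.array([[c,-s],[s,c]])
    def dr(cx,cy,hx,hy,z):
        l=np.array([[cx-hx,cy-hy],[cx+hx,cy-hy],[cx+hx,cy+hy],[cx-hx,cy+hy]])@R.T+q[:2]
        u=((proj(p,np.c_[l,0*l[:,0]+z])-[x0,y0]+.5)*S-.5).round().astype(int); cv2.polylines(im,[u],True,(0,255,0),1)
    for i in range(4): dr(0,(1.5-i)*.088,.031,.031,.018)
    dr(0,0,.045,.23,.014)
    cv2.imwrite(f'pics/{out}.png',im)
if __name__=='__main__':
    ov('w5',[.64136,-.0589,-.02358],(255,0,395,200),3,'ov5')
E
python3 ov.py
```

```text
(no output)
```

View pics/ov5.png

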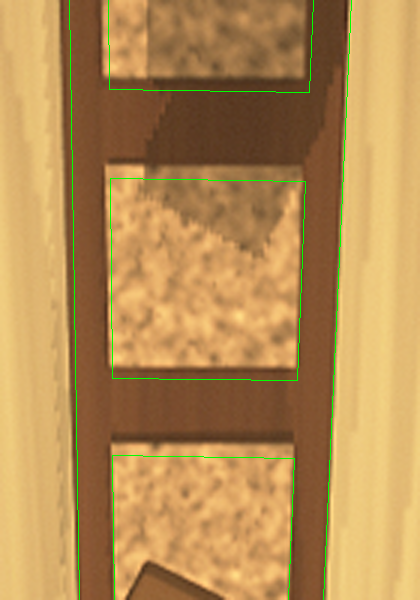

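Request:
move_arm --pt "0 0 0" --pt "0 0 0" --pt "0 0 0" --twist '[0,0,0]' --gripper '[1,1,1]'

```text
time_s: 4.9
ee_pos: [0.6348, -0.1854, 0.1918]
tcp_rot: [[0.007, 1.0, 0.002], [1.0, -0.007, 0.0], [0.0, 0.002, -1.0]]
wrist_force: [0.0, 0.2, -3.1]
opening: 0.347
```

```bash
python3 snap.py w6; python3 snap.py s6 side; python3 snap.py c6 scene; python3 - <<'E'
from ov import *
Q=[.64136,-.0589,-.02358]
ov('w6',Q,(255,0,395,200),3,'ov6')
ov('s6',Q,(320,150,470,300),4,'ovs6')
ov('c6',Q,(245,190,395,350),3.7,'ovc6')
E
```

```text
4.9 [ 0.6348 -0.1854  0.1918] [13. 45. -1. 86.  0. 49. 11.] [ 0.   0.2 -3.1]
[[ 1.    -0.006  0.     0.635]
 [-0.006 -0.961 -0.278 -0.113]
 [ 0.002  0.278 -0.961  0.338]
 [ 0.     0.     0.     1.   ]] 311.8141806976899 -0.04078251295503774
4.95 [ 0.6349 -0.186   0.1919] [13. 45. -0. 86.  0. 49. 11.] [-0.4 -0.1 -1.5]
[[ 0.838 -0.425  0.341  0.088]
 [-0.545 -0.662  0.514 -0.553]
 [ 0.008 -0.617 -0.787  1.013]
 [ 0.     0.     0.     1.   ]] 438.14553411023496 -0.04859338699374556
5.0 [ 0.6349 -0.1863  0.1919] [13. 45. -0. 86.  0. 49. 11.] [-0.1  0.2 -2. ]
[[ 0.866  0.306 -0.395  0.936]
 [ 0.5   -0.501  0.707 -0.633]
 [ 0.019 -0.809 -0.587  0.655]
 [ 0.     0.     0.     1.   ]] 401.1268775294741 -0.03686181474499203
```

View pics/ov6.png

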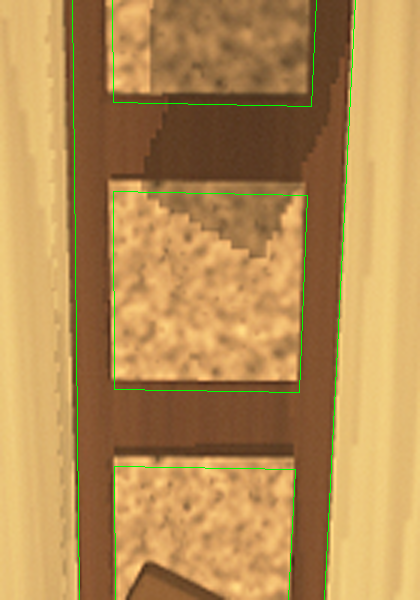

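View pics/ovc6.png

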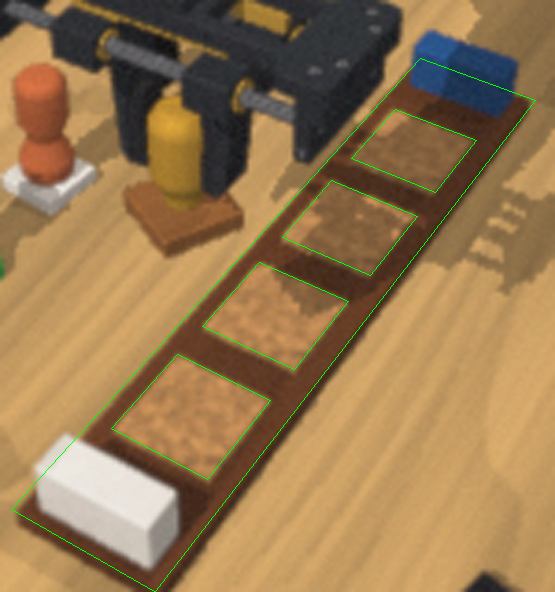

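View pics/ovs6.png

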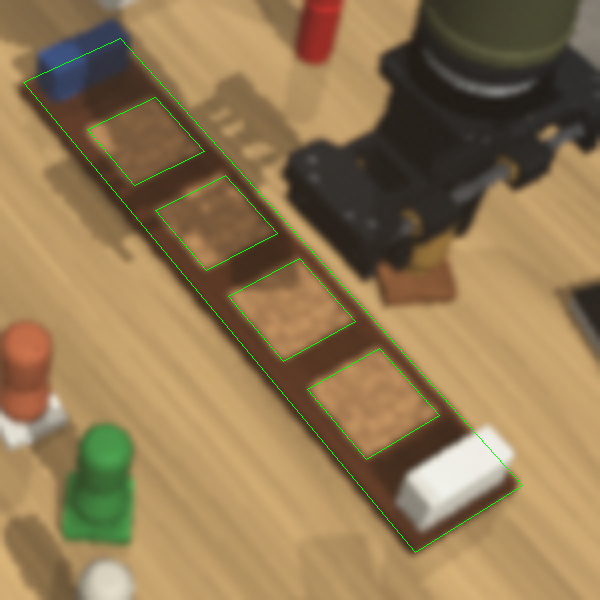

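Request:
move_arm --pt "-3.2 3.4 35" --pt "-3.2 3.4 75" --pt "-3.2 3.4 110" --pt "-3.2 3.4 130" --pt "-3.2 3.4 136" --pt "-3.2 3.4 136" --pt "-3.2 3.4 136" --twist '[0,0,0,0,0,0,0]' --gripper '[1,1,1,1,1,1,1]'

```text
time_s: 5.75
ee_pos: [0.6397, -0.1902, 0.0573]
tcp_rot: [[0.009, 1.0, 0.005], [1.0, -0.009, -0.001], [-0.001, 0.005, -1.0]]
wrist_force: [0.0, 0.3, -2.0]
opening: 0.354
```

```bash
cat > chk.py <<'E'
import sys
from snap import *
tag=sys.argv[1]; pt=[float(v) for v in sys.argv[2:5]]
for n in('scene','side'):
    snap(tag+n,n); p=dict(np.load(f'pics/{tag}{n}.npz')); u=proj(p,[pt])[0].round().astype(int); x0,y0=max(u[0]-45,0),max(u[1]-50,0)
    im=cv2.imread(f'pics/{tag}{n}.png')[y0:y0+80,x0:x0+90]; globals()[n]=cv2.resize(im,(0,0),fx=4.4,fy=4.4,interpolation=cv2.INTER_CUBIC)
cv2.imwrite(f'pics/{tag}.png',np.hstack([scene,side]))
E
python3 chk.py k1 .638 -.19 .018
```

```text
5.75 [ 0.6397 -0.1902  0.0573] [13. 56. -1. 89.  1. 35. 11.] [ 0.   0.3 -2. ]
5.8 [ 0.6399 -0.1902  0.0576] [13. 56. -1. 89.  1. 35. 11.] [ 0.2 -0.2 -1.6]
```

View pics/k1.png

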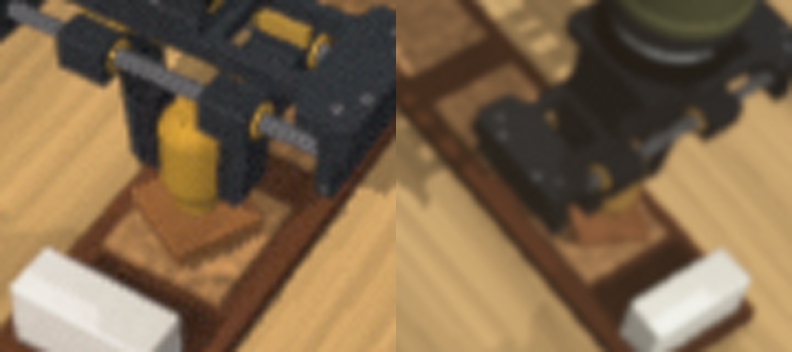

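Request:
move_arm --pt "0 -1 4" --pt "0 -1 7.5" --pt "0 -1 8" --pt "0 -1 8" --twist '[0,0,0,0]' --gripper '[1,1,1,1]'

```text
time_s: 6.25
ee_pos: [0.6387, -0.1901, 0.0495]
tcp_rot: [[0.009, 1.0, 0.005], [1.0, -0.009, -0.001], [-0.001, 0.005, -1.0]]
wrist_force: [-0.7, -1.4, -1.3]
opening: 0.351
```

```bash
python3 chk.py k2 .638 -.19 .018
```

```text
6.25 [ 0.6387 -0.1901  0.0495] [13. 56. -1. 89.  1. 34. 11.] [-0.7 -1.4 -1.3]
6.3 [ 0.6388 -0.1902  0.0495] [13. 56. -1. 89.  1. 34. 11.] [-0.1 -0.  -2.9]
```

View pics/k2.png

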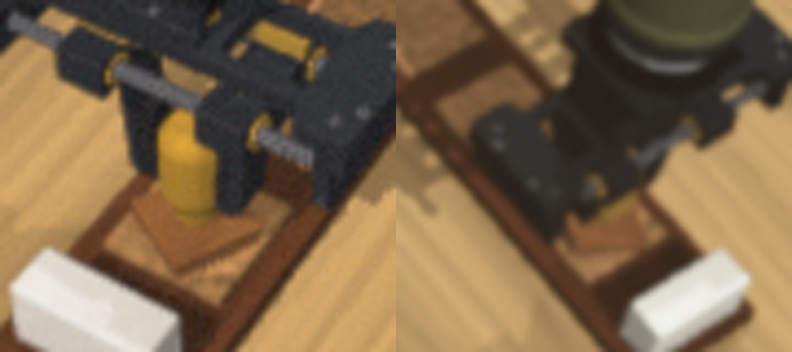

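```bash
python3 - <<'E'
from h import *
pt=[.638,-.19,.018]
p=dict(np.load('pics/k2scene.npz'));u=proj(p,[pt])[0].round()-[45,50]
f=lambda c:(np.array(c)+.5)/4.4-.5+u
b=unproj(p,f([[133,200],[182,262],[262,222]]),.0305);print(b,(b[0]+b[2])/2,np.linalg.norm(b-np.roll(b,1,0),axis=1))
print(unproj(p,f([[218,306]]),.018),'pred corner')
q=[.64136,-.0589,-.02358];c,s=np.cos(q[2]),np.sin(q[2]);l=np.array([.031,-.031-.132]);print(q[0]+c*l[0]-s*l[1],q[1]+s*l[0]+c*l[1])
E
```

```text
[[ 0.61179061 -0.20283194  0.0305    ]
 [ 0.64991183 -0.22067782  0.0305    ]
 [ 0.66845946 -0.18360281  0.0305    ]] [ 0.64012504 -0.19321738  0.0305    ] [0.05984244 0.04209159 0.04145565]
[[ 0.67067909 -0.22435648  0.018     ]] pred corner
0.6685081983137605 -0.22258559902543879
```

Request:
move_arm --pt "2.3 -1.5 0" --pt "2.3 -1.5 0.7" --pt "2.3 -1.5 0.7" --pt "2.3 -1.5 0.7" --pt "2.3 -1.5 0.7" --pt "2.3 -1.5 0.7" --pt "2.3 -1.5 0.7" --pt "2.3 -1.5 0.7" --twist '[0,0,0,0,0,0,0,0]' --gripper '[1,1,1,0.1,0,-0.2,-0.4,-0.6]'

```text
time_s: 7.15
ee_pos: [0.6375, -0.1879, 0.0489]
tcp_rot: [[0.009, 1.0, 0.005], [1.0, -0.009, -0.001], [-0.001, 0.005, -1.0]]
wrist_force: [0.3, 0.4, 0.1]
opening: 0.751
```

Request:
move_arm --pt "0 0 0" --pt "0 0 -20" --pt "0 0 -60" --pt "0 0 -100" --pt "0 0 -140" --pt "0 0 -180" --pt "-40 -40 -190" --twist '[0,0,0,0,0,0,0]' --gripper '[-1,-1,-1,-1,-1,-1,-1]'

```text
time_s: 7.85
ee_pos: [0.6092, -0.2157, 0.2427]
tcp_rot: [[-0.002, 1.0, 0.02], [1.0, 0.002, 0.001], [0.001, 0.02, -1.0]]
wrist_force: [0.8, -1.1, -0.2]
opening: 1.0
```

```bash
python3 chk.py k3 .638 -.19 .018
```

```text
7.85 [ 0.6092 -0.2157  0.2427] [16. 40. -1. 87.  0. 52. 15.] [ 0.8 -1.1 -0.2]
7.9 [ 0.5975 -0.2299  0.242 ] [17. 40. -0. 88.  1. 52. 15.] [-8.1 -4.8 -0.6]
```

View pics/k3.png

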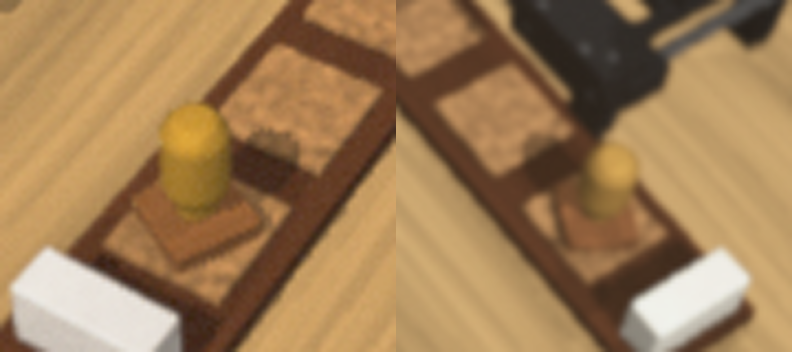

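The brass figure stands centred on tile4, at (195,160) in the left crop. Next is the terracotta torso.

Request:
move_arm --pt "40 -38 0" --pt "75 -72 0" --pt "110 -105 0" --pt "145 -135 0" --pt "165 -152 0" --pt "168 -154 0" --pt "168 -154 0" --pt "168 -154 0" --twist '[0,0,0,0,0,0,0,0]' --gripper '[-1,-1,-1,-1,-1,-1,-1,-1]'

```text
time_s: 8.75
ee_pos: [0.4477, -0.0604, 0.2381]
tcp_rot: [[0.019, 1.0, 0.006], [1.0, -0.019, -0.009], [-0.009, 0.007, -1.0]]
wrist_force: [0.2, -1.0, -0.4]
opening: 0.999
```

```bash
python3 snap.py w7; python3 - <<'E'
from h import *
p=dict(np.load('pics/w7.npz'))
print(proj(p,[[.444,-.062,.092],[.444,-.062,.012]]))
a=cv2.imread('pics/w7.png')[100:230,240:400]; cv2.imwrite('pics/w7c.png',cv2.resize(a,None,fx=4.5,fy=4.5,interpolation=cv2.INTER_CUBIC))
E
```

```text
8.75 [ 0.4477 -0.0604  0.2381] [  1.  27.   0. 119.   1.  34.  -0.] [ 0.2 -1.  -0.4]
[[ 1.    -0.019  0.001  0.448]
 [-0.018 -0.958 -0.287  0.014]
 [ 0.007  0.287 -0.958  0.383]
 [ 0.     0.     0.     1.   ]] 311.8141806976899 -0.04078251295503774
[[314.4172251  186.60034163]
 [314.98399542 169.97653279]]
```

View pics/w7c.png

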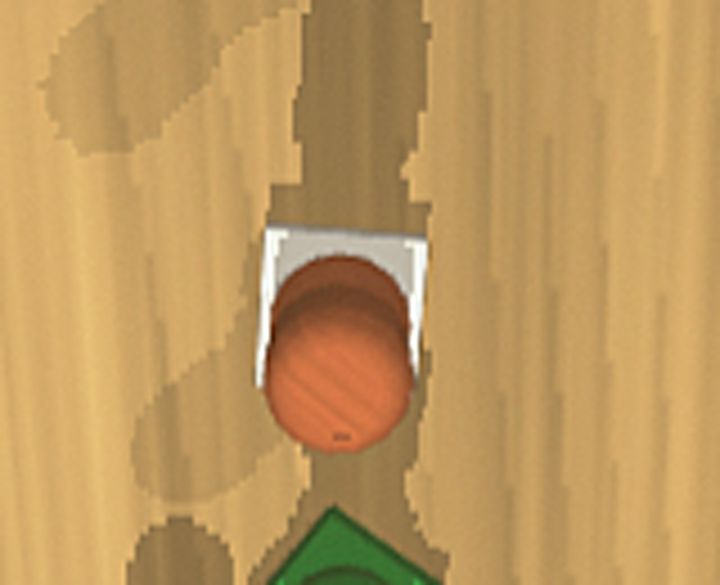

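View pics/w7.png

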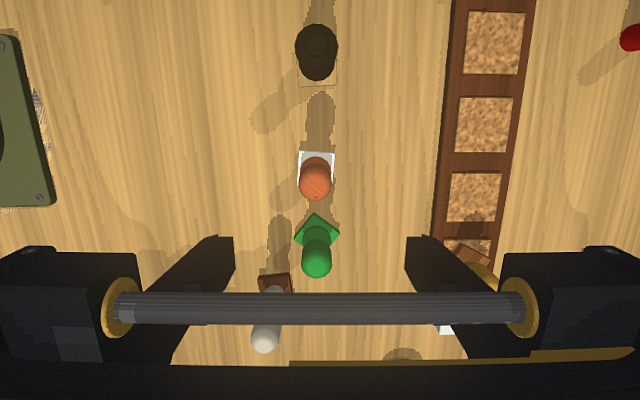

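Request:
move_arm --pt "-1 -4 30" --pt "-1 -4 65" --pt "-1 -4 90" --pt "-1 -4 100" --pt "-1 -4 100" --pt "-1 -4 100" --twist '[0,0,0,0,0,0]' --gripper '[-1,-1,-1,-1,-1,-1]'

```text
time_s: 9.4
ee_pos: [0.4451, -0.0628, 0.1386]
tcp_rot: [[0.02, 1.0, 0.007], [1.0, -0.02, -0.01], [-0.009, 0.007, -1.0]]
wrist_force: [-0.3, 1.1, 0.8]
opening: 0.999
```

Request:
move_arm --pt "1.5 -1.5 35" --pt "1.5 -1.5 70" --pt "1.5 -1.5 84" --pt "1.5 -1.5 87.5" --pt "1.5 -1.5 87.5" --pt "1.5 -1.5 87.5" --pt "1.5 -1.5 87.5" --pt "1.5 -1.5 87.5" --twist '[0,0,0,0,0,0,0,0]' --gripper '[-1,-1,-1,-1,-1,1,1,1]'

```text
time_s: 10.2
ee_pos: [0.4448, -0.0622, 0.0519]
tcp_rot: [[0.02, 1.0, 0.009], [1.0, -0.02, -0.01], [-0.01, 0.009, -1.0]]
wrist_force: [0.3, -0.2, -0.7]
opening: 0.753
```

Request:
move_arm --pt "0 0 0" --pt "0 0 0" --pt "0 0 0" --pt "0 0 0" --twist '[0,0,0,0]' --gripper '[1,1,1,1]'

```text
time_s: 10.6
ee_pos: [0.4447, -0.0622, 0.0519]
tcp_rot: [[0.02, 1.0, 0.009], [1.0, -0.02, -0.01], [-0.01, 0.009, -1.0]]
wrist_force: [-0.7, -0.5, 0.4]
opening: 0.387
```

Request:
move_arm --pt "0 0 -25" --pt "0 0 -65" --pt "0 20 -85" --pt "-10 60 -90" --pt "-20 105 -90" --pt "-30 150 -90" --pt "-36 185 -90" --pt "-38 194 -90" --twist '[0,0,0,0,0,0,0,0]' --gripper '[1,1,1,1,1,1,1,1]'

```text
time_s: 11.4
ee_pos: [0.6408, -0.1041, 0.1436]
tcp_rot: [[0.021, 1.0, 0.013], [1.0, -0.021, -0.01], [-0.01, 0.013, -1.0]]
wrist_force: [-0.6, 0.4, -2.2]
opening: 0.37
```

Request:
move_arm --pt "0 0 0" --pt "0 0 0" --pt "0 0 0" --twist '[0,0,0]' --gripper '[1,1,1]'

```text
time_s: 11.7
ee_pos: [0.6392, -0.1038, 0.1431]
tcp_rot: [[0.021, 1.0, 0.01], [1.0, -0.021, -0.01], [-0.01, 0.01, -1.0]]
wrist_force: [0.3, 0.6, -1.4]
opening: 0.372
```

Request:
move_arm --pt "4.5 -1 25" --pt "4.5 -1 50" --pt "4.5 -1 65" --pt "4.5 -1 70.5" --pt "4.5 -1 70.5" --pt "4.5 -1 70.5" --twist '[0,0,0,0,0,0]' --gripper '[1,1,1,1,1,1]'

```text
time_s: 12.3
ee_pos: [0.6397, -0.1002, 0.0735]
tcp_rot: [[0.021, 1.0, 0.012], [1.0, -0.021, -0.01], [-0.01, 0.012, -1.0]]
wrist_force: [0.2, -0.2, -1.3]
opening: 0.368
```

```bash
python3 chk.py k4 .640 -.103 .018
```

```text
12.3 [ 0.6397 -0.1002  0.0735] [ 5. 53. -0. 93.  2. 33.  2.] [ 0.2 -0.2 -1.3]
12.35 [ 0.6398 -0.1002  0.0737] [ 5. 53. -0. 93.  2. 33.  2.] [-0.5 -0.1 -2.1]
```

View pics/k4.png

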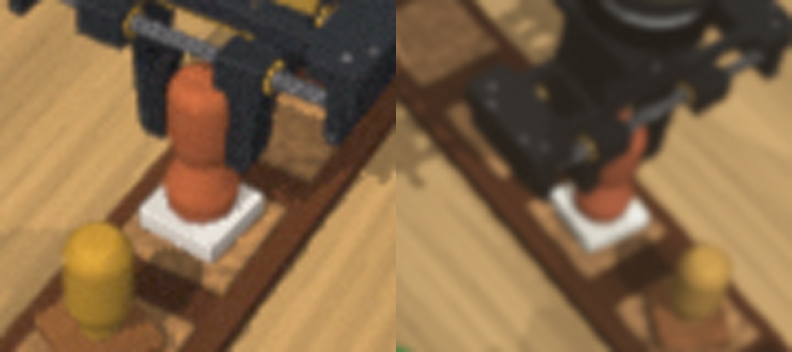

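Request:
move_arm --pt "0 -0.5 2" --pt "0 -0.5 3.3" --pt "0 -0.5 3.3" --twist '[0,0,0]' --gripper '[1,1,1]'

```text
time_s: 12.7
ee_pos: [0.6393, -0.1002, 0.0705]
tcp_rot: [[0.021, 1.0, 0.012], [1.0, -0.021, -0.01], [-0.01, 0.012, -1.0]]
wrist_force: [0.2, -0.5, -1.5]
opening: 0.375
```

```bash
python3 chk.py k5 .640 -.103 .018
```

```text
12.7 [ 0.6393 -0.1002  0.0705] [ 5. 53. -0. 93.  2. 33.  2.] [ 0.2 -0.5 -1.5]
12.75 [ 0.6394 -0.1002  0.0705] [ 5. 53. -0. 93.  2. 33.  2.] [ 0.1  0.1 -0.9]
```

View pics/k5.png

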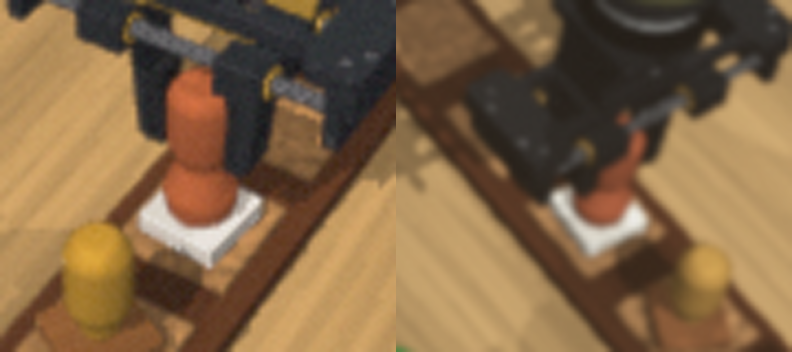

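```bash
cat > bc.py <<'E'
from h import *
def bc(tag,pt,pts,z):
    p=dict(np.load(f'pics/{tag}scene.npz'));u=proj(p,[pt])[0].round()-[45,50]
    b=unproj(p,(np.array(pts)+.5)/4.4-.5+u,z); print(b.round(4),'centre',(b[0]+b[2])/2,np.linalg.norm(b-np.roll(b,1,0),axis=1)); return p,u
E
python3 - <<'E'
from bc import *
bc('k5',[.640,-.103,.018],[[138,212],[210,255],[264,198]],.031)
bc('k3',[.638,-.19,.018],[[133,202],[181,264],[263,222]],.030)
E
```

```text
[[ 0.6166 -0.123   0.031 ]
 [ 0.6603 -0.1291  0.031 ]
 [ 0.6644 -0.0833  0.031 ]] centre [ 0.64048358 -0.10313654  0.031     ] [0.06211706 0.04412248 0.0460026 ]
[[ 0.6122 -0.2035  0.03  ]
 [ 0.6499 -0.2215  0.03  ]
 [ 0.6686 -0.183   0.03  ]] centre [ 0.64041061 -0.19323209  0.03      ] [0.06002613 0.04180149 0.04278777]
```

Request:
move_arm --pt "0 0 0.5" --pt "0 0 0.7" --pt "0 0 0.7" --pt "0 0 0.7" --pt "0 0 0.7" --pt "0 0 0.7" --pt "0 0 0.7" --pt "0 0 0.7" --twist '[0,0,0,0,0,0,0,0]' --gripper '[1,1,0.1,0,-0.2,-0.4,-0.6,-0.8]'

```text
time_s: 13.6
ee_pos: [0.6394, -0.1002, 0.0698]
tcp_rot: [[0.021, 1.0, 0.012], [1.0, -0.021, -0.01], [-0.01, 0.013, -1.0]]
wrist_force: [-0.5, -0.8, 0.3]
opening: 0.841
```

Request:
move_arm --pt "0 0 0" --pt "0 0 -20" --pt "0 0 -60" --pt "0 0 -100" --pt "0 0 -140" --pt "0 -10 -170" --pt "-20 -40 -180" --pt "-50 -80 -180" --twist '[0,0,0,0,0,0,0,0]' --gripper '[-1,-1,-1,-1,-1,-1,-1,-1]'

```text
time_s: 14.4
ee_pos: [0.5584, -0.145, 0.2514]
tcp_rot: [[0.016, 1.0, 0.019], [1.0, -0.016, -0.01], [-0.009, 0.019, -1.0]]
wrist_force: [0.5, -1.5, -0.4]
opening: 0.999
```

```bash
python3 chk.py k6 .640 -.103 .018
```

```text
14.4 [ 0.5584 -0.145   0.2514] [10. 34. -1. 99.  1. 46.  8.] [ 0.5 -1.5 -0.4]
14.45 [ 0.5464 -0.154   0.2497] [ 11.  34.  -0. 100.   1.  46.   8.] [-7.7 -3.6 -1.1]
```

View pics/k6.png

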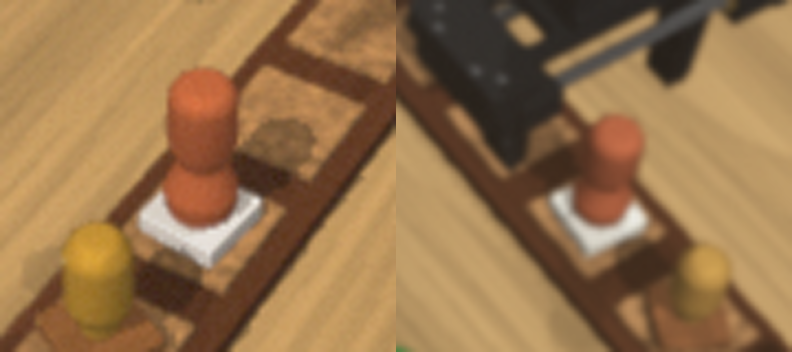

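Terracotta stands centred on tile3. Next is the white torso.

Request:
move_arm --pt "-25 -40 0" --pt "-45 -80 0" --pt "-62 -120 0" --pt "-73 -150 0" --pt "-76 -160 0" --pt "-76 -161 0" --pt "-76 -161 0" --pt "-76 -161 0" --twist '[0,0,0,0,0,0,0,0]' --gripper '[-1,-1,-1,-1,-1,-1,-1,-1]'

```text
time_s: 15.3
ee_pos: [0.3883, -0.2231, 0.2497]
tcp_rot: [[0.027, 1.0, 0.007], [1.0, -0.027, -0.014], [-0.014, 0.008, -1.0]]
wrist_force: [-0.0, -0.6, -0.2]
opening: 0.997
```

```bash
python3 snap.py w8; python3 - <<'E'
from h import *
p=dict(np.load('pics/w8.npz'))
u=proj(p,[[.385,-.230,.114],[.385,-.230,.09],[.385,-.230,.012]]); print(u)
im=cv2.imread('pics/w8.png')
y0=90; a=cv2.resize(im[y0:y0+130,240:400],None,fx=4.5,fy=4.5,interpolation=cv2.INTER_CUBIC)
for q in u: cv2.circle(a,tuple(((q-[240,y0]+.5)*4.5-.5).astype(int)),3,(0,255,0),-1)
cv2.imwrite('pics/w8c.png',a)
E
```

```text
15.3 [ 0.3883 -0.2231  0.2497] [ 25.  25.  -2. 119.   2.  35.  20.] [-0.  -0.6 -0.2]
[[ 1.    -0.027 -0.     0.389]
 [-0.026 -0.956 -0.291 -0.149]
 [ 0.008  0.291 -0.957  0.394]
 [ 0.     0.     0.     1.   ]] 311.8141806976899 -0.04078251295503774
[[314.84938921 194.209646  ]
 [314.99781003 187.57275316]
 [315.35992975 171.41217086]]
```

View pics/w8c.png

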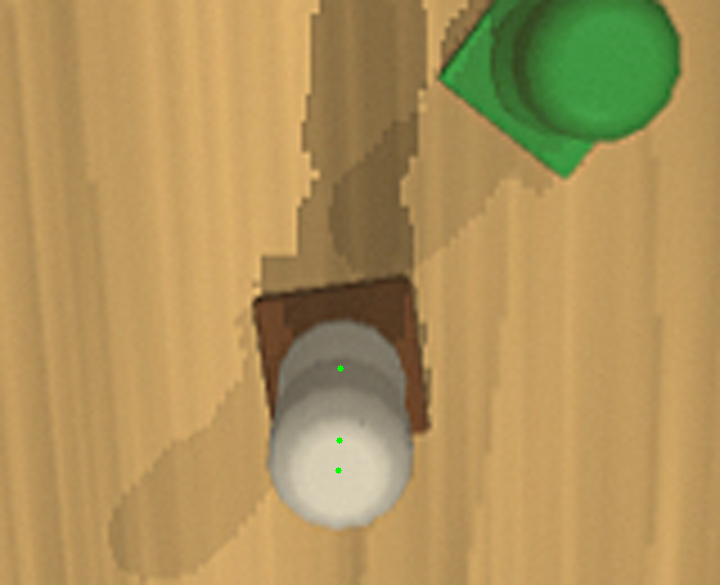

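Request:
move_arm --pt "-5.5 -3.4 30" --pt "-5.5 -3.4 65" --pt "-5.5 -3.4 90" --pt "-5.5 -3.4 100" --pt "-5.5 -3.4 100" --pt "-5.5 -3.4 100" --twist '[0,0,0,0,0,0]' --gripper '[-1,-1,-1,-1,-1,-1]'

```text
time_s: 15.95
ee_pos: [0.386, -0.2299, 0.1502]
tcp_rot: [[0.027, 1.0, 0.008], [1.0, -0.026, -0.014], [-0.014, 0.008, -1.0]]
wrist_force: [0.1, 0.4, -0.6]
opening: 1.0
```

Request:
move_arm --pt "1 -1.1 35" --pt "1 -1.1 65" --pt "1 -1.1 75" --pt "1 -1.1 77" --pt "1 -1.1 77" --pt "1 -1.1 77" --pt "1 -1.1 77" --pt "1 -1.1 77" --twist '[0,0,0,0,0,0,0,0]' --gripper '[-1,-1,-1,-1,-1,1,1,1]'

```text
time_s: 16.75
ee_pos: [0.3859, -0.2302, 0.0739]
tcp_rot: [[0.027, 1.0, 0.009], [1.0, -0.027, -0.015], [-0.015, 0.009, -1.0]]
wrist_force: [0.1, -0.4, 0.8]
opening: 0.75
```

Request:
move_arm --pt "0 0 0" --pt "0 0 0" --pt "0 0 0" --pt "0 0 0" --twist '[0,0,0,0]' --gripper '[1,1,1,1]'

```text
time_s: 17.15
ee_pos: [0.3859, -0.2302, 0.0739]
tcp_rot: [[0.027, 1.0, 0.009], [1.0, -0.026, -0.015], [-0.015, 0.009, -1.0]]
wrist_force: [0.1, -0.4, 0.1]
opening: 0.391
```

Request:
move_arm --pt "0 0 -20" --pt "0 0 -60" --pt "0 0 -100" --pt "0 0 -135" --pt "25 25 -140" --pt "55 60 -140" --pt "85 98 -140" --pt "115 130 -140" --twist '[0,0,0,0,0,0,0,0]' --gripper '[1,1,1,1,1,1,1,1]'

```text
time_s: 17.95
ee_pos: [0.519, -0.1152, 0.2132]
tcp_rot: [[0.027, 1.0, 0.009], [1.0, -0.026, -0.015], [-0.015, 0.009, -1.0]]
wrist_force: [0.0, -0.8, -2.6]
opening: 0.354
```

Request:
move_arm --pt "30 35 0" --pt "60 70 0" --pt "88 100 0" --pt "102 116 0" --pt "106 120 0" --pt "106 120 0" --pt "106 120 0" --twist '[0,0,0,0,0,0,0]' --gripper '[1,1,1,1,1,1,1]'

```text
time_s: 18.65
ee_pos: [0.6401, -0.0144, 0.2123]
tcp_rot: [[0.029, 1.0, 0.006], [0.999, -0.028, -0.016], [-0.016, 0.007, -1.0]]
wrist_force: [0.3, -0.8, -2.4]
opening: 0.352
```

Request:
move_arm --pt "0 0 20" --pt "0 0 60" --pt "0 0 90" --pt "0 0 105" --pt "0 0 105" --pt "0 0 105" --pt "0 0 105" --twist '[0,0,0,0,0,0,0]' --gripper '[1,1,1,1,1,1,1]'

```text
time_s: 19.35
ee_pos: [0.6421, -0.0164, 0.1093]
tcp_rot: [[0.029, 1.0, 0.01], [0.999, -0.029, -0.017], [-0.016, 0.01, -1.0]]
wrist_force: [0.5, -0.4, -3.2]
opening: 0.351
```

Request:
move_arm --pt "4.4 -0.8 8" --pt "4.4 -0.8 14" --pt "4.4 -0.8 16.3" --pt "4.4 -0.8 16.3" --pt "4.4 -0.8 16.3" --twist '[0,0,0,0,0]' --gripper '[1,1,1,1,1]'

```text
time_s: 19.85
ee_pos: [0.643, -0.0112, 0.0959]
tcp_rot: [[0.028, 1.0, 0.014], [0.999, -0.028, -0.015], [-0.015, 0.014, -1.0]]
wrist_force: [-4.4, 1.3, 17.9]
opening: 0.349
```

```bash
python3 chk.py k7 .6424 -.015 .018
```

```text
19.85 [ 0.643  -0.0112  0.0959] [-4. 51.  1. 94. -0. 35. -5.] [-4.4  1.3 17.9]
19.9 [ 0.643  -0.0112  0.0959] [-4. 51.  1. 94. -0. 35. -5.] [-3.4  1.5 16.2]
```

View pics/k7.png

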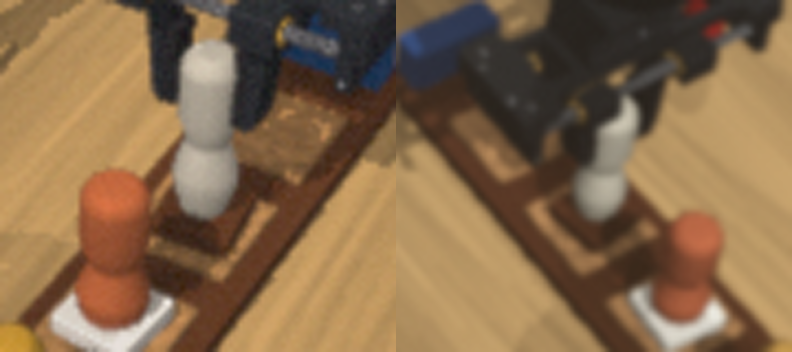

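Request:
move_arm --pt "0 -1 -0.8" --pt "0 -1 -1.5" --pt "0 -1 -1.5" --twist '[0,0,0]' --gripper '[1,1,1]'

```text
time_s: 20.25
ee_pos: [0.6417, -0.0111, 0.097]
tcp_rot: [[0.028, 1.0, 0.013], [0.999, -0.028, -0.015], [-0.015, 0.013, -1.0]]
wrist_force: [-0.8, 0.8, -2.7]
opening: 0.35
```

```bash
python3 chk.py k8 .6424 -.015 .018; python3 - <<'E'
import cv2,numpy as np
from h import *
out=[]
for n in('scene','side'):
    p=dict(np.load(f'pics/k8{n}.npz')); u=proj(p,[[.6424,-.015,.05]])[0].round().astype(int)
    a=cv2.resize(cv2.imread(f'pics/k8{n}.png')[u[1]-30:u[1]+30,u[0]-20:u[0]+20],None,fx=9,fy=9,interpolation=cv2.INTER_CUBIC)
    a=cv2.convertScaleAbs(a,alpha=1.5,beta=0)
    l=((proj(p,[[.642,-.0135,z] for z in(.02,.13)])-u+[20,30]+.5)*9-.5).astype(int); print(n,u)
    cv2.line(a,tuple(l[0]),tuple(l[1]),(0,255,0),1); out.append(a)
cv2.imwrite('pics/k8z.png',np.hstack(out))
E
```

```text
20.25 [ 0.6417 -0.0111  0.097 ] [-4. 51.  1. 94. -0. 35. -5.] [-0.8  0.8 -2.7]
20.3 [ 0.6416 -0.0112  0.0968] [-4. 51.  1. 94. -0. 35. -5.] [ 0.1  0.2 -3.1]
scene [340 240]
side [375 198]
```

View pics/k8z.png

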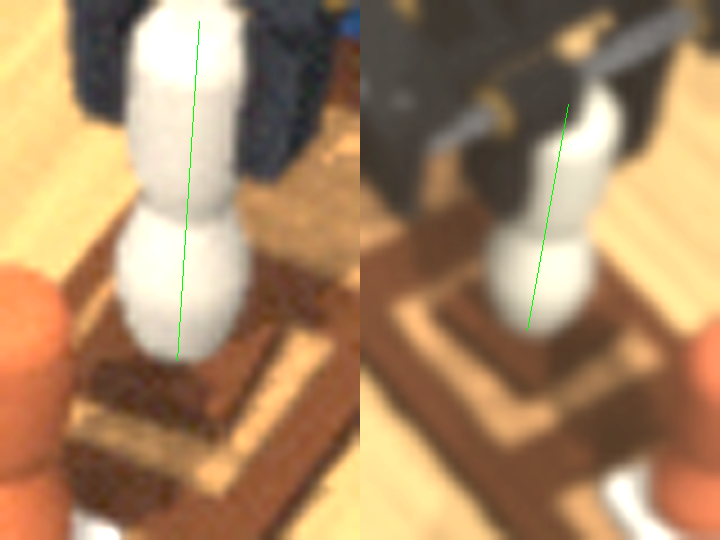

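Request:
move_arm --pt "0 0 0.6" --pt "0 0 1.2" --pt "0 0 1.2" --pt "0 0 1.2" --pt "0 0 1.2" --pt "0 0 1.2" --pt "0 0 1.2" --pt "0 0 1.2" --twist '[0,0,0,0,0,0,0,0]' --gripper '[1,1,0.25,0.22,0.18,0.1,0,-0.2]'

```text
time_s: 21.15
ee_pos: [0.6416, -0.0112, 0.0955]
tcp_rot: [[0.028, 1.0, 0.012], [0.999, -0.028, -0.016], [-0.015, 0.013, -1.0]]
wrist_force: [-0.1, 0.2, 0.2]
opening: 0.566
```

```bash
python3 chk.py k9 .6424 -.015 .035
```

```text
21.15 [ 0.6416 -0.0112  0.0955] [-4. 51.  1. 94. -0. 35. -5.] [-0.1  0.2  0.2]
21.2 [ 0.6416 -0.0113  0.0955] [-4. 51.  1. 94. -0. 35. -5.] [ 0.3 -0.5  0.5]
```

View pics/k9.png

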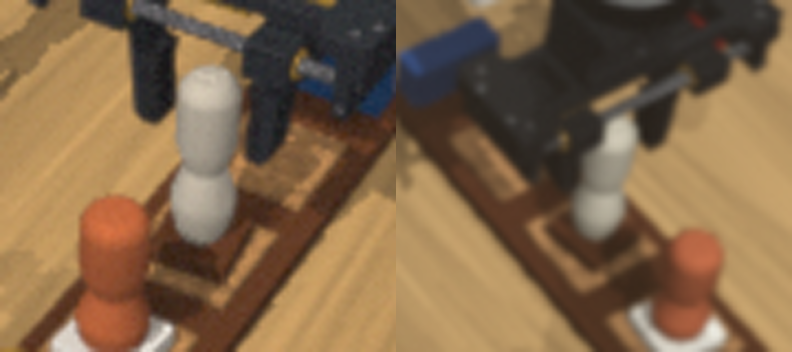

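White stands on its own on tile2. I'll open fully and retreat straight up.

Request:
move_arm --pt "0 0 0" --pt "0 0 0" --pt "0 0 -20" --pt "0 0 -60" --pt "0 0 -100" --pt "0 0 -140" --pt "20 -20 -150" --pt "35 -60 -150" --twist '[0,0,0,0,0,0,0,0]' --gripper '[-1,-1,-1,-1,-1,-1,-1,-1]'

```text
time_s: 22.05
ee_pos: [0.5841, 0.0286, 0.2467]
tcp_rot: [[0.029, 0.999, 0.021], [0.999, -0.029, -0.014], [-0.013, 0.022, -1.0]]
wrist_force: [-0.5, 1.4, -0.2]
opening: 1.005
```

```bash
python3 chk.py k10 .6424 -.015 .035; python3 - <<'E'
from h import *
for n in('scene','side'):
    p=dict(np.load(f'pics/k10{n}.npz')); u=proj(p,[[.6424,-.015,.03]])[0].round().astype(int)
    a=cv2.resize(cv2.imread(f'pics/k10{n}.png')[u[1]-35:u[1]+25,u[0]-20:u[0]+20],None,fx=9,fy=9,interpolation=cv2.INTER_CUBIC)
    globals()[n]=cv2.convertScaleAbs(a,alpha=1.6)
    print(n,u)
cv2.imwrite('pics/k10z.png',np.hstack([scene,side]))
E
```

```text
22.05 [0.5841 0.0286 0.2467] [-9. 35.  2. 98. -0. 46. -9.] [-0.5  1.4 -0.2]
22.1 [0.5707 0.0318 0.2435] [-9. 35.  2. 99. -0. 46. -9.] [-7.7  2.6 -2. ]
scene [339 247]
side [374 202]
```

View pics/k10z.png

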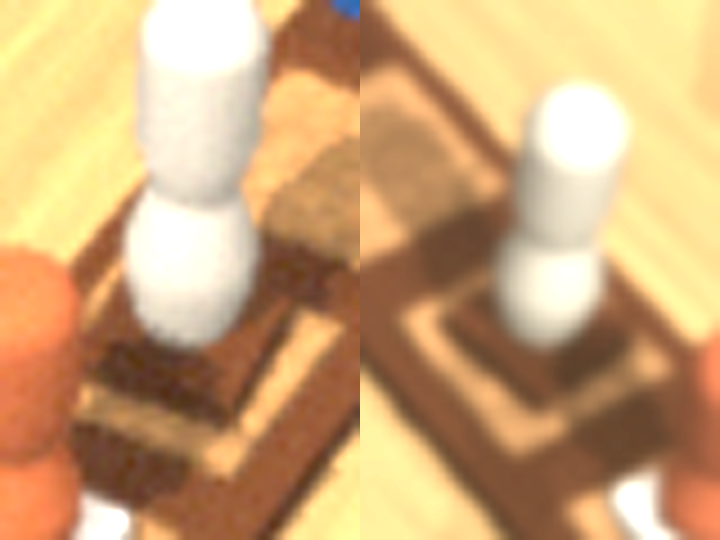

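Request:
move_arm --pt "8 -40 0" --pt "14 -80 0" --pt "20 -110 0" --pt "22 -122 0" --pt "22 -124 0" --pt "22 -124 0" --pt "22 -124 0" --twist '[0,0,0,0,0,0,0]' --gripper '[-1,-1,-1,-1,-1,-1,-1]'

```text
time_s: 22.85
ee_pos: [0.4517, 0.0553, 0.2429]
tcp_rot: [[0.025, 1.0, 0.005], [1.0, -0.025, -0.014], [-0.014, 0.005, -1.0]]
wrist_force: [-0.2, -0.6, -0.5]
opening: 1.005
```

```bash
python3 snap.py w9; python3 - <<'E'
from h import *
p=dict(np.load('pics/w9.npz'))
u=proj(p,[[.4475,.0575,.136],[.4475,.0575,.11],[.4475,.0575,.012]]); print(u)
im=cv2.imread('pics/w9.png')
y0=100; a=cv2.resize(im[y0:y0+140,240:400],None,fx=4.2,fy=4.2,interpolation=cv2.INTER_CUBIC)
a=cv2.convertScaleAbs(a,alpha=1.4,beta=20)
for q in u: cv2.circle(a,tuple(((q-[240,y0]+.5)*4.2-.5).astype(int)),3,(0,255,0),-1)
cv2.imwrite('pics/w9c.png',a)
E
```

```text
22.85 [0.4517 0.0553 0.2429] [-15.  27.   2. 118.  -0.  35. -14.] [-0.2 -0.6 -0.5]
[[ 1.    -0.024 -0.002  0.453]
 [-0.023 -0.956 -0.291  0.13 ]
 [ 0.005  0.291 -0.957  0.388]
 [ 0.     0.     0.     1.   ]] 311.8141806976899 -0.04078251295503774
[[313.57019413 193.36098905]
 [313.92604061 185.53183429]
 [314.849941   165.23669731]]
```

View pics/w9c.png

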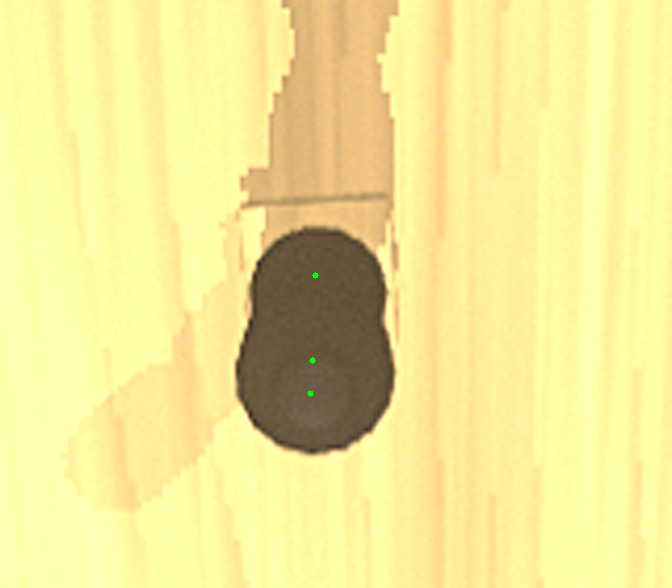

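View pics/w9.png

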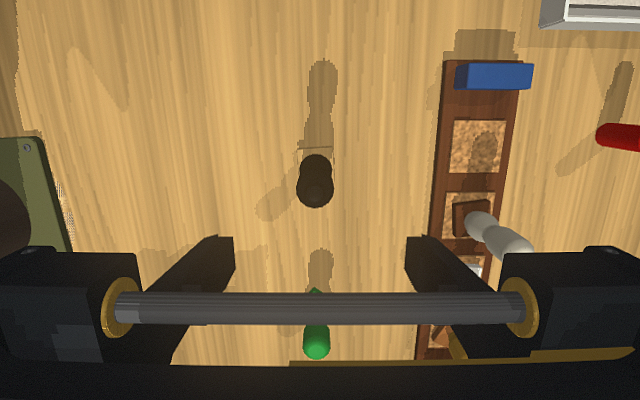

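Request:
move_arm --pt "4 -4.2 30" --pt "4 -4.2 60" --pt "4 -4.2 80" --pt "4 -4.2 85" --pt "4 -4.2 85" --pt "4 -4.2 85" --twist '[0,0,0,0,0,0]' --gripper '[-1,-1,-1,-1,-1,-1]'

```text
time_s: 23.5
ee_pos: [0.4487, 0.0581, 0.1583]
tcp_rot: [[0.025, 1.0, 0.006], [1.0, -0.025, -0.014], [-0.014, 0.006, -1.0]]
wrist_force: [0.4, 0.2, -0.2]
opening: 0.998
```

Request:
move_arm --pt "1 -1.1 30" --pt "1 -1.1 55" --pt "1 -1.1 65" --pt "1 -1.1 67.5" --pt "1 -1.1 67.5" --pt "1 -1.1 67.5" --pt "1 -1.1 67.5" --pt "1 -1.1 67.5" --twist '[0,0,0,0,0,0,0,0]' --gripper '[-1,-1,-1,-1,-1,1,1,1]'

```text
time_s: 24.3
ee_pos: [0.4485, 0.0583, 0.0914]
tcp_rot: [[0.025, 1.0, 0.007], [1.0, -0.025, -0.014], [-0.013, 0.008, -1.0]]
wrist_force: [-0.5, -0.2, -0.7]
opening: 0.751
```

Request:
move_arm --pt "0 0 0" --pt "0 0 0" --pt "0 0 0" --pt "0 0 0" --pt "0 0 0" --pt "0 0 0" --twist '[0,0,0,0,0,0]' --gripper '[1,1,1,1,1,1]'

```text
time_s: 24.9
ee_pos: [0.4483, 0.0583, 0.0914]
tcp_rot: [[0.025, 1.0, 0.007], [1.0, -0.025, -0.014], [-0.013, 0.007, -1.0]]
wrist_force: [-0.4, 0.2, 0.8]
opening: 0.375
```

Request:
move_arm --pt "0 0 -8" --pt "0 0 -25" --pt "0 0 -45" --pt "0 0 -60" --pt "3 12 -66" --pt "6 35 -66" --pt "9 62 -66" --pt "12 90 -66" --twist '[0,0,0,0,0,0,0,0]' --gripper '[1,1,1,1,1,1,1,1]'

```text
time_s: 25.7
ee_pos: [0.5383, 0.0689, 0.1583]
tcp_rot: [[0.025, 1.0, 0.006], [1.0, -0.025, -0.014], [-0.014, 0.006, -1.0]]
wrist_force: [0.3, -0.2, -2.9]
opening: 0.374
```

Request:
move_arm --pt "3 25 0" --pt "6 50 0" --pt "8 72 0" --pt "10 88 0" --pt "11 98 0" --pt "11 103 0" --pt "11 104 0" --pt "11 104 0" --twist '[0,0,0,0,0,0,0,0]' --gripper '[1,1,1,1,1,1,1,1]'

```text
time_s: 26.5
ee_pos: [0.6417, 0.0772, 0.1586]
tcp_rot: [[0.025, 1.0, 0.004], [1.0, -0.025, -0.014], [-0.014, 0.005, -1.0]]
wrist_force: [0.5, -0.3, -2.9]
opening: 0.375
```

```bash
python3 chk.py k11 .6445 .073 .07; python3 snap.py w10
```

```text
26.5 [0.6417 0.0772 0.1586] [-12.  46.   2.  90.  -0.  43. -12.] [ 0.5 -0.3 -2.9]
26.55 [0.6416 0.0772 0.1587] [-12.  46.   2.  90.  -0.  43. -12.] [ 0.3 -0.4 -3.8]
26.6 [0.6417 0.0773 0.1587] [-12.  46.   2.  90.  -0.  43. -12.] [-1.2  0.3 -3.2]
[[ 1.    -0.024 -0.002  0.643]
 [-0.023 -0.956 -0.291  0.152]
 [ 0.005  0.291 -0.957  0.303]
 [ 0.     0.     0.     1.   ]] 311.8141806976899 -0.04078251295503774
```

View pics/k11.png

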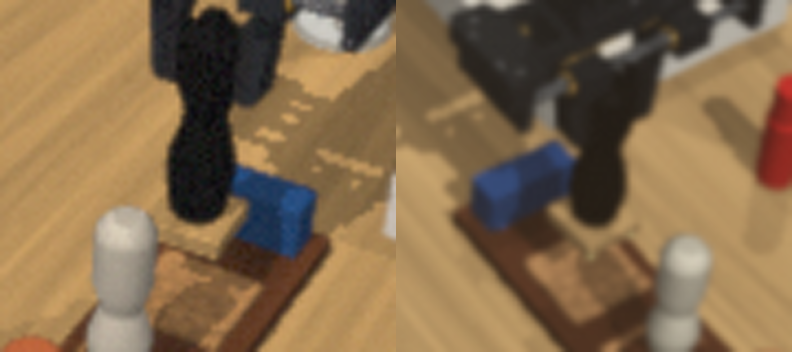

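Request:
move_arm --pt "-0.8 1.5 15" --pt "-0.8 1.5 30" --pt "-0.8 1.5 41" --pt "-0.8 1.5 46" --pt "-0.8 1.5 46" --pt "-0.8 1.5 46" --twist '[0,0,0,0,0,0]' --gripper '[1,1,1,1,1,1]'

```text
time_s: 27.25
ee_pos: [0.6437, 0.0759, 0.1128]
tcp_rot: [[0.025, 1.0, 0.005], [1.0, -0.025, -0.014], [-0.014, 0.006, -1.0]]
wrist_force: [0.3, -0.3, -3.7]
opening: 0.371
```

Request:
move_arm --pt "0 0 1" --pt "0 0 1.8" --pt "0 0 2.2" --pt "0 0 2.2" --twist '[0,0,0,0]' --gripper '[1,1,1,1]'

```text
time_s: 27.65
ee_pos: [0.6438, 0.0759, 0.1108]
tcp_rot: [[0.025, 1.0, 0.005], [1.0, -0.025, -0.014], [-0.014, 0.006, -1.0]]
wrist_force: [-0.1, -0.6, -2.7]
opening: 0.376
```

```bash
python3 chk.py k12 .6445 .073 .03
```

```text
27.65 [0.6438 0.0759 0.1108] [-12.  50.   1.  92.  -0.  38. -12.] [-0.1 -0.6 -2.7]
27.7 [0.6438 0.0759 0.1107] [-12.  50.   1.  92.  -0.  38. -12.] [-0.5  0.4 -2. ]
```

View pics/k12.png

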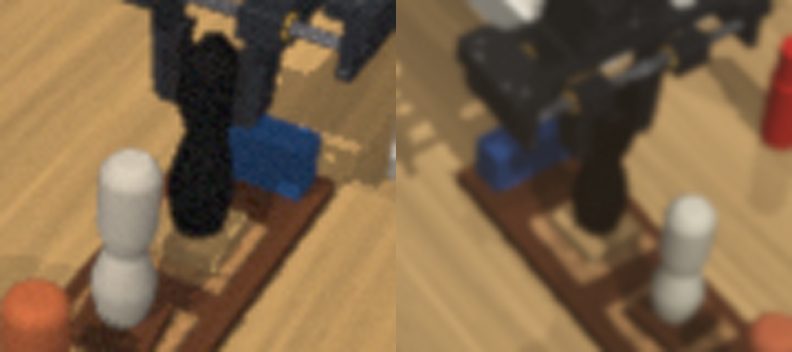

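Black looks centred over tile1, about 1 mm up. I'll set it down and release slowly.

Request:
move_arm --pt "0 0 0.6" --pt "0 0 1.1" --pt "0 0 1.1" --pt "0 0 1.1" --pt "0 0 1.1" --pt "0 0 1.1" --pt "0 0 1.1" --pt "0 0 1.1" --twist '[0,0,0,0,0,0,0,0]' --gripper '[1,1,0.25,0.2,0.1,0,-0.2,-0.5]'

```text
time_s: 28.55
ee_pos: [0.6439, 0.0759, 0.1098]
tcp_rot: [[0.025, 1.0, 0.006], [1.0, -0.025, -0.014], [-0.014, 0.006, -1.0]]
wrist_force: [0.0, 0.4, 1.0]
opening: 0.655
```

Request:
move_arm --pt "0 0 0" --pt "0 0 0" --pt "0 0 -20" --pt "0 0 -60" --pt "0 0 -100" --pt "0 0 -120" --pt "0 0 -125" --pt "0 0 -125" --twist '[0,0,0,0,0,0,0,0]' --gripper '[-1,-1,-1,-1,-1,-1,-1,-1]'

```text
time_s: 29.35
ee_pos: [0.6433, 0.0776, 0.235]
tcp_rot: [[0.025, 1.0, 0.006], [1.0, -0.025, -0.014], [-0.013, 0.007, -1.0]]
wrist_force: [-0.6, -0.1, -0.8]
opening: 1.001
```

Request:
move_arm --pt "0 0 -40" --pt "-30 0 -80" --pt "-70 0 -100" --pt "-110 0 -100" --pt "-150 0 -100" --pt "-185 0 -100" --pt "-200 0 -100" --pt "-200 0 -100" --twist '[0,0,0,0,0,0,0,0]' --gripper '[-1,-1,-1,-1,-1,-1,-1,-1]'

```text
time_s: 30.15
ee_pos: [0.6367, -0.1234, 0.336]
tcp_rot: [[0.029, 1.0, 0.003], [0.999, -0.029, -0.014], [-0.014, 0.004, -1.0]]
wrist_force: [-0.5, 1.0, -0.2]
opening: 1.001
```

Request:
move_arm --pt "0 0 0" --pt "0 0 0" --pt "0 0 0" --twist '[0,0,0]' --gripper '[-1,-1,-1]'

```text
time_s: 30.45
ee_pos: [0.637, -0.121, 0.3357]
tcp_rot: [[0.026, 1.0, 0.003], [1.0, -0.026, -0.013], [-0.013, 0.003, -1.0]]
wrist_force: [-0.1, -0.7, 0.0]
opening: 0.999
```

```bash
python3 snap.py w11; python3 chk.py k13 .642 -.05 .03; python3 -c "
import cv2
a=cv2.imread('pics/w11.png')[0:220,250:410];cv2.imwrite('pics/w11c.png',cv2.convertScaleAbs(cv2.resize(a,None,fx=2.7*1,fy=2.7,interpolation=cv2.INTER_CUBIC),alpha=1.2))"
```

```text
30.45 [ 0.637  -0.121   0.3357] [ 5. 36.  2. 78. -1. 65.  6.] [-0.1 -0.7  0. ]
[[ 1.    -0.025 -0.004  0.638]
 [-0.025 -0.957 -0.29  -0.047]
 [ 0.004  0.29  -0.957  0.48 ]
 [ 0.     0.     0.     1.   ]] 311.8141806976899 -0.04078251295503774
30.5 [ 0.6371 -0.1214  0.3359] [ 5. 36.  2. 78. -0. 65.  6.] [-0.7 -0.5 -0.3]
30.55 [ 0.637  -0.1218  0.336 ] [ 5. 36.  2. 78. -0. 65.  6.] [-0.3 -0.1 -0.6]
```

View pics/w11.png

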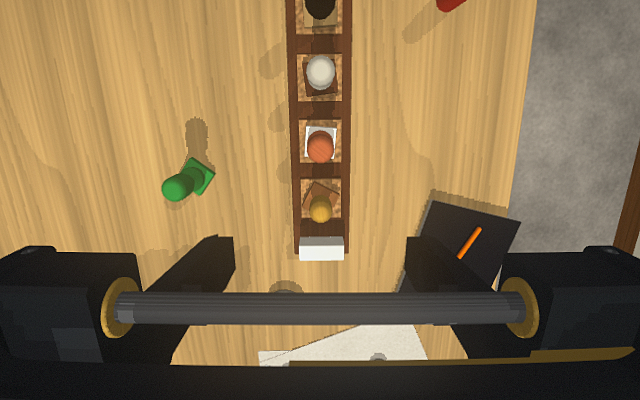

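View pics/w11c.png

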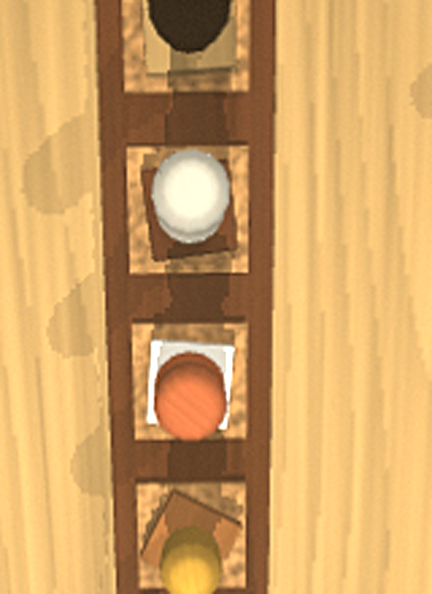

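View pics/k13scene.png

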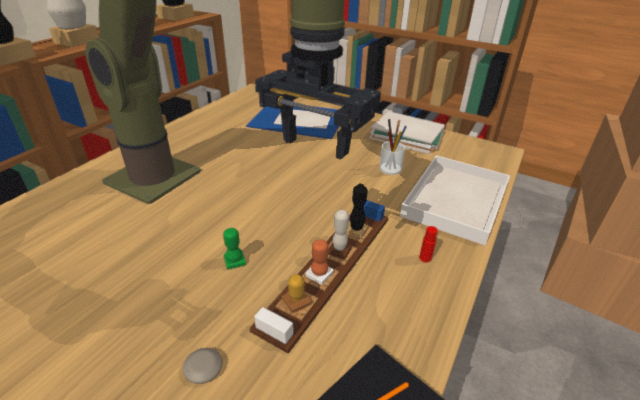

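View pics/k13side.png

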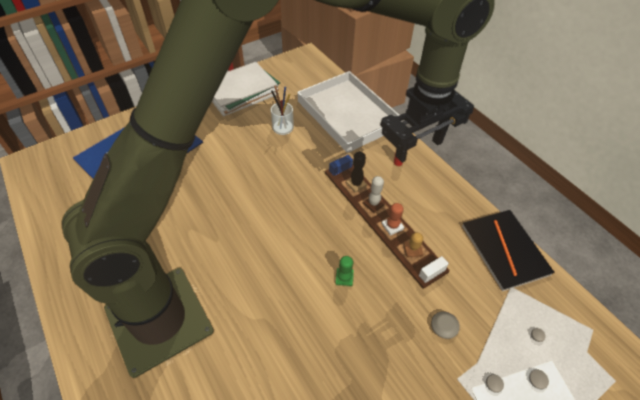

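```bash
python3 -c "
from plant import env
s=env.observe();print(s['time_s'],s['wrist_force']);print(env.sign_off())"
```

```text
30.6 [-0.46933695  0.03599657 -0.29128494]
the job is handed in; nothing more can be done
None
```

The four maquettes stand on the cork tiles in height order. From the blue-block end: black on tile1, white on tile2, terracotta on tile3, brass on tile4. I handed the job in at 30.6 s.

**Last checks:** In the final overhead view the three taller bases sit within about 2 mm of their tile centres. Brass is within about 2–3 mm; the overhead view shows it centred, and an earlier reading put it about 3 mm off. All four are upright, the gripper is clear above the row, and I did not touch the jar or the green figure.

**What disagreed:**
- The fixed cameras and the wrist camera differed by 2–4 mm along y. I aimed each placing from the figure's position against its tile rather than from absolute coordinates.
- White tilted about 3° in the grip and touched down early, at about 18 N. I backed off and released it gently, and it stood upright.

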